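# Load a cartridge into a spring-fed magazine

## Robot

A 7-joint arm with a two-finger parallel gripper is mounted at the origin on a cart in front of the work surface, level with it; the furniture and walls round the work are solid. World frame = base frame: x ahead of the robot, y to its left, z up, the work surface at z = 0. Lengths are in mm, angles in rad, forces in N, time in s.
With the tool pointing down it reaches from about 400 to 875 mm from the base axis. Payload 4.4 kg.
Tool frame: the origin (TCP) lies at the very end of the fingers, on their centre line; the grasp point (between the pads) lies 19 mm behind it; z points along the fingers, y is the line along which they close (so a half turn about z gives the same grasp; the last joint's range is limited). The gripper opens to 85 mm and grips with 20 to 120 N. Pads are 22 mm wide; open, the fingers measure 114 mm over their backs; the gripper's body (76 mm by 85 mm) begins 54 mm behind the grasp point. The pads swing forward as they close: fully open they stand 13 mm farther back than shut.
Start: joints at [1.107, 0.628, 0.038, 1.517, -0.027, 0.996, -0.02], TCP at [251.832, -599.248, 231.313] pointing down, gripper open.
Joint ranges: [-3.06, 3.06], [-0.37, 2.12], [-1.25, 1.32], [0.18, 2.47], [-1.1, 4.24], [0.23, 1.98], [-2.94, 2.94]. Speed limits (rad/s): [2.57, 2.57, 3.14, 3.14, 3.14, 3.14, 3.14].

## Interface

Orientations are given as [roll, pitch, yaw] about the fixed x, y, z axes, in that order (R = Rz(yaw) Ry(pitch) Rx(roll)).
In Python, from cell import monitor, viewer, workorder gives the robot as it stands.
- The arm moves only by the tool arm_command, never from a script. Its argument "series" is one flat list of numbers, 5 for each row, row after row: the opening in per cent of the stroke, from 0 (shut) to 100 (fully open), then the shift along the tool's x, y, z in cm, then the turn about the tool's z in degrees. In form: [claw, x, y, z, roll, claw, x, y, z, roll, ...]. A call has exactly 5 rows; each row is the pose to reach, as a shift and turn from the pose commanded when the call began, along the tool's axes at that moment; what a row does not reach only later rows make up. A row lasts 1/12 s, in which the tool goes at most 41.7 mm and 7.16 degrees, less where a joint would pass 70% of its speed; a pose out of reach is approached as far as the arm can. A call with a gripper value outside its range is refused whole. The fingers move at their own pace and stop on an object; the grip force is fixed at half the most. Time passes only in rows, so rows that repeat a pose let the fingers close, or fill a call up. It gives the time, the measured TCP pose, the force, the opening and the grip force at its end, in the units of the state.
- monitor.read_state(): the state, without advancing time (a new reading comes with each control period).
- viewer.get_image(name): name is "side" or "top" or "wrist"; returns (picture, depth): 480x640x3 uint8, red, green, blue; 480x640 float32, mm along the optical axis (not along the pixel's ray), 0 where there is no reading.
- viewer.camera_model(name): a dict with "mtx" (3x3 intrinsics, pixels), "R" (3x3) and "t" (3): a world point X has camera coordinates R X + t. Camera axes: x right, y down, z forward; pixel columns grow to the right and rows downward; lengths in mm; the calibration is good to about 2 mm. A picture is of the moment at which its call begins: read the wrist's pose just before it. camera_model takes no time and is no camera call; for the wrist camera it gives the pose at the moment of the call.
- workorder.finish_job(): hands the job in; it is judged then, once.
The state is a dict: "clock": time; "qpos": joint angles; "qd": joint speeds; "tau": joint torques, N m; "eef_pos": TCP position; "tool_rot": TCP orientation; "force": force on the tool from outside, world axes, zero at the start; "torque": the same for the moment, N m; "width": finger opening in mm; "gripper_force": force on a finger pad.
Only numpy, scipy, OpenCV 4.12 (cv2) and the standard library are available. Lean on these libraries where they do the work, as an engineer would, in place of code of your own. Each camera call takes 0.05 s, during which the arm holds its last target. There are 200 camera calls.

## Task

Load the tall cartridge into the feed magazine: draw the magazine's sprung follower all the way back by its ball handle, swing the handle into the side notch so that it stays parked, and let go; then stand the cartridge upright on the floor of the track between follower and end stop, thickness along the track, and let go. Finally unhook the handle and ease the follower forward until its spring clamps the cartridge against the end stop, handle upright. Feel for the end of the handle's slot rather than hauling against it, do not let the follower snap shut, do not force the cartridge, and leave the short cartridge where it is.

Things in the scene. Friction and masses are not known exactly. Their poses are not given: they have to be found in the camera images.
- feed: aluminium feed magazine, fixed, base 215x76x6 mm. Origin on the worktop under the track; z up, +x along the track to the end stop, the handle is pulled to -x. In its frame (mm): track floor z 6, walls y 16.5 to 20.5 each side (33 between), top z 26, x -32 to 62; end stop's inner face x 55, top z 28; bearing block x -43 to -32, top z 34
- slot_nominal (a point): fixed point of the feed: the middle of the catch plate's setting range, on the slot's line, 55 mm up. Catch plate: flat, raised (z 52 to 58 mm, y -30 to 26) with a J slot, 12 mm wide along x, whose rear end turns to -y into a notch. The plate is set up to 12 mm before or behind this point, unmeasured, new each run; the stem parks 4 mm behind the notch's front face
- follower (a joint): how far the follower is drawn back (feed's -x), m: 0 = empty, closed; 0.014 = clamping one cartridge; parked 0.034 to 0.058 depending on the plate's setting; the slot's end comes 9.5 mm after the parked place, in rubber (8 N per mm; over 18 N on the plate is too much). Spring: 3 N at 0, plus 0.5 N per 10 mm. Let go from the notch it snaps shut; keep under 0.4 m/s
- handle (a joint): lean of the handle about the rod along the feed's x, 20 mm above the worktop: 0 upright, grows leaning to the feed's -y, at most 0.52 rad; nearly free, stays where left. The slot keeps it upright except at its end: there lean it to about 0.46 (0.38 at least) and let it forward 9.5 mm into the notch, behind a 5 mm long tooth. Unhook: draw back to the slot's end, bring upright
- follower_face (a point): centre of the face of the follower that pushes the cartridge, 17 mm above the worktop; the follower is a grey block 12 mm thick, 31 mm wide, its top 27 mm above the worktop; 0.4 kg with handle
- knob (a point): centre of the black ball, 22 mm across, on top of the handle's 8 mm stem, 85 mm from the rod's axis (105 mm above the worktop when upright), 101 mm behind the follower's face along the feed's x. Its z runs up along the stem
- track_floor (a point): point on the track's floor, on its centre line, 21 mm before the end stop: a good place to set the cartridge down. Axes as the feed's
- cart_tall_mid (a point): centre of the tall cartridge, white, 60 mm high, 30 mm wide (its y), 20 mm thick (its x; in the track x lies along the track, either way round); the top 6 mm is a narrower grey cap, 22x13 mm. About 80 g, stands upright on the worktop
- cart_short_mid (a point): centre of the short cartridge: the same footprint but 40 mm high; not to be loaded

How it is judged:
By the outcome, as a careful person would: the job done as asked, in the order asked, and still so for the second after the job is handed in, with the robot touching nothing.
It also fails if it takes over 72 s, if anything falls off the work surface, if the arm or the gripper's body presses on something with over 40 N, if the wrist force passes 120 N, or if a joint passes its speed limit or range.

## Working session

There is one attempt and no reset: what is moved stays moved. The work goes in short steps, Python scripts to look and compute and a tool call to move; the robot and the scene stay as the last step left them, time stands still between calls to the robot, and variables do not carry over. Pictures are saved under pics/ and viewed, at most 10 in all, crops included, and the job is handed in when it is done.

Besides the shell and the picture viewer there is one more tool, called after "Request:" as a command line: name --argument value ..., lists and objects as JSON in quotes. arm_command: Moves the arm, as the interface text tells. Its arguments: {"type":"object","properties":{"series":{"type":"array","items":{"type":"number"}}},"required":["series"]}

```bash
mkdir -p pics; ls; python3 - <<'E'
from cell import monitor, viewer
import cv2,numpy as np
s=monitor.read_state();print({k:np.round(v,3) for k,v in s.items()})
for n in("top","side"):
    m=viewer.camera_model(n);p,d=viewer.get_image(n)
    cv2.imwrite(f"pics/{n}0.png",p[:,:,::-1]);np.savez(f"{n}0.npz",p=p,d=d,**m)
    print(n,m,-m["R"].T@m["t"])
E
```

```text
pics
{'clock': np.float64(0.0), 'qpos': array([ 1.107,  0.629,  0.038,  1.518, -0.027,  0.996, -0.02 ]), 'qd': array([0.   , 0.002, 0.001, 0.001, 0.   , 0.001, 0.001]), 'tau': array([ 0.0000e+00, -5.6339e+01,  1.2270e+00, -1.9344e+01,  1.1000e-02,
        1.1000e-02,  0.0000e+00]), 'eef_pos': array([ 251.588, -598.643,  230.394]), 'tool_rot': array([-3.14 ,  0.   ,  0.398]), 'force': array([ 0.79 ,  0.647, -0.135]), 'torque': array([-0.053, -0.006, -0.064]), 'gripper_force': np.float64(0.0), 'width': np.float64(85.749)}
top {'mtx': array([[490.47497805,   0.        , 311.11717028],
       [  0.        , 490.47497805, 228.61059486],
       [  0.        ,   0.        ,   1.        ]]), 'R': array([[ 0.02132504, -0.99966862,  0.01441843],
       [-0.97973944, -0.02376813, -0.198861  ],
       [ 0.1991378 , -0.00988558, -0.97992164]]), 't': array([ 32.00021999, 553.3078009 , 817.23417985])} [378.67285286  53.21954297 910.39540425]
side {'mtx': array([[580.42679866,   0.        , 321.55832411],
       [  0.        , 580.42679866, 232.58095583],
       [  0.        ,   0.        ,   1.        ]]), 'R': array([[ 0.86952258,  0.49375068, -0.01186384],
       [ 0.23588829, -0.43627702, -0.86834272],
       [-0.43392072,  0.75224506, -0.49582273]]), 't': array([-490.74485354,  -31.94844104, 1292.06322883])} [ 994.90300655 -743.58094701  607.06999947]
```

View pics/top0.png

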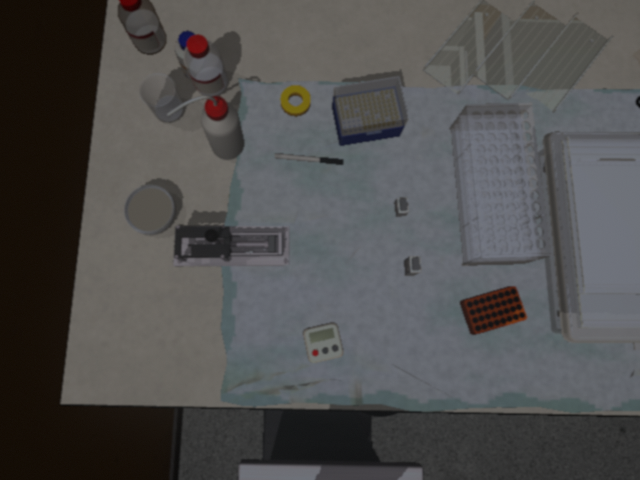

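View pics/side0.png

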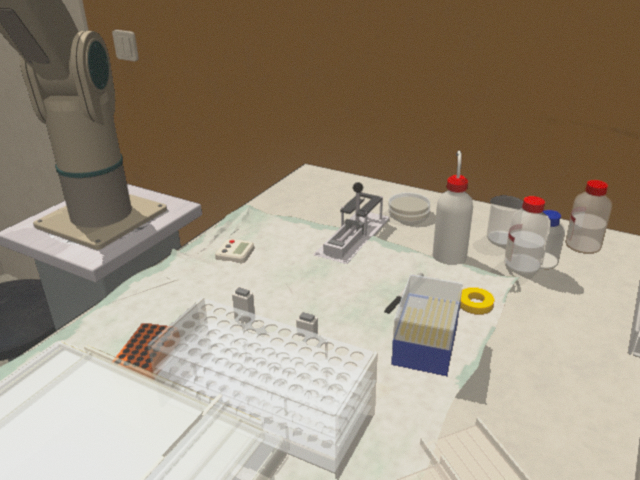

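The top view shows the feed at about (175–288, 226–265) with its black knob at (213,234), and the cartridges at (402,206) and (413,265). The side view shows the knob at (358,188) and the cartridges at (243,303), which looks taller, and (307,325).

```bash
cat > h.py <<'E'
import numpy as np,cv2
def cloud(p,d,mtx,R,t,box):
    c0,r0,c1,r1=box; v,u=np.mgrid[r0:r1,c0:c1]; z=d[r0:r1,c0:c1]
    ok=z>0; pc=np.stack([(u-mtx[0,2])/mtx[0,0]*z,(v-mtx[1,2])/mtx[1,1]*z,z],-1)
    X=(pc-t)@R
    return X[ok],p[r0:r1,c0:c1][ok].astype(int),np.stack([u,v],-1)[ok]
def ray(px,z,mtx,R,t):
    d=R.T@np.linalg.inv(mtx)@[px[0],px[1],1]; o=-R.T@t
    return o+d*(z-o[2])/d[2]
def rect(P):
    (c,s,a)=cv2.minAreaRect(P[:,:2].astype(np.float32)); return np.round(c,1),np.round(s,1),round(a,1)
E
python3 - <<'E'
import numpy as np
from h import *
for n,boxes in (("top",dict(A=(390,190,415,222),B=(400,250,428,280),feed=(165,215,300,275))),("side",dict(tallish=(228,284,258,322),other=(292,308,322,342),feed=(320,175,392,262)))):
    f=dict(np.load(n+"0.npz"))
    for k,b in boxes.items():
        X,C,U=cloud(f["p"],f["d"],f["mtx"],f["R"],f["t"],b)
        m=X[:,2]>15
        print(n,k,"maxz",np.percentile(X[:,2],99.5).round(1),"table",np.median(X[X[:,2]<12][:,2]).round(1))
        if k!="feed":
            top=X[:,2]>np.percentile(X[:,2],99.5)-3
            print("  top",X[top].mean(0).round(1),rect(X[top]),"all",rect(X[m]))
        else:
            for lo,hi in((3,9),(22,30),(48,60),(85,125)):
                q=(X[:,2]>lo)&(X[:,2]<hi); 
                if q.sum()>5: print("  z",lo,hi,q.sum(),rect(X[q]),X[q].mean(0).round(1))
            k=(C.max(1)<45)&(X[:,2]>80); print("  knob",k.sum(),X[k].mean(0).round(1) if k.any() else 0, U[k].mean(0))
E
```

```text
top A maxz 42.1 table 3.4
  top [ 605.4 -124.1   40.6] (array([ 606.5, -123.7]), array([20.3, 12.4]), 7.1) all (array([ 606.1, -124. ]), array([30.4, 21.1]), 4.8)
top B maxz 62.5 table 3.9
  top [ 493.5 -139.8   61.2] (array([ 493.5, -139.6]), array([19.7, 12.1]), 1.4) all (array([ 493.5, -139.9]), array([29.3, 21.4]), 2.0)
top feed maxz 114.0 table 4.8
  z 3 9 3801 (array([529.5, 191.6]), array([112.6, 251.2]), 1.4) [527.2 152.4   5.7]
  z 22 30 654 (array([525.5, 207.7]), array([221.7,  79. ]), 82.4) [531.3 152.   26. ]
  z 48 60 1142 (array([525., 237.]), array([57.3, 95.8]), 1.4) [523.6 236.7  57.6]
  z 85 125 138 (array([526.8, 211. ]), array([21., 21.]), 50.6) [526.  209.9 112. ]
  knob 138 [526.  209.9 112. ] [211.21014493 235.07971014]
side tallish maxz 112.3 table 4.8
  top [ 575.2 -242.5  110.6] (array([ 575.4, -240.5]), array([44.4, 34.6]), 28.5) all (array([ 538.3, -192.2]), array([ 39.9, 160.4]), 38.0)
side other maxz 112.3 table 4.2
  top [ 675.1 -236.2  110.7] (array([ 675.9, -234.9]), array([40. , 32.1]), 27.9) all (array([ 643.2, -181.7]), array([ 38.4, 159.4]), 31.9)
side feed maxz 112.6 table 2.2
  z 3 9 1899 (array([482.8, 280.1]), array([173.2, 418.6]), 23.7) [548.9 187.9   5.9]
  z 22 30 487 (array([530.4, 220.4]), array([253.1,  60.1]), 86.7) [533.7 153.1  26.2]
  z 48 60 462 (array([526.8, 237.3]), array([ 57.7, 101.2]), 1.2) [530.  231.4  57.6]
  z 85 125 111 (array([531. , 207.6]), array([18.2, 17.6]), 27.8) [531.4 206.7 106.3]
  knob 0 0 [nan nan]<stdin>:16: RuntimeWarning: Mean of empty slice.
  ret = um.true_divide(
```

Request:
arm_command --series '[100, 2.7, -3.05, 0, 4.3, 100, 5.4, -6.1, 0, 8.6, 100, 8.1, -9.15, 0, 12.9, 100, 10.8, -12.2, 0, 17.2, 100, 13.5, -15.25, 0, 21.4]'

```text
clock: 0.52
eef_pos: [317.3, -404.3, 231.0]
tool_rot: [-3.141, 0.0, 0.02]
force: [0.8, 1.1, 0.1]
width: 85.3
gripper_force: 0.0
```

Request:
arm_command --series '[100, 1.4, -3.8, 0, 0, 100, 2.8, -7.6, 0, 0, 100, 4.2, -11.4, 0, 0, 100, 5.6, -15.2, 0, 0, 100, 7.0, -19.0, 0, 0]'

```text
clock: 0.93
eef_pos: [382.6, -212.8, 231.2]
tool_rot: [-3.141, 0.0, 0.024]
force: [1.6, -0.4, -0.6]
width: 85.6
gripper_force: 0.0
```

Request:
arm_command --series '[100, 1.4, -3.8, 0, 0, 100, 2.8, -7.6, 0, 0, 100, 4.2, -11.4, 0, 0, 100, 5.6, -15.2, 0, 0, 100, 7.0, -19.0, 0, 0]'

```text
clock: 1.35
eef_pos: [448.0, -21.1, 231.3]
tool_rot: [3.142, 0.0, 0.024]
force: [0.6, -0.3, 0.2]
width: 85.1
gripper_force: 0.0
```

Request:
arm_command --series '[100, 1.5, -3.8, 0, 0, 100, 3.0, -7.6, 0, 0, 100, 4.5, -11.4, 0, 0, 100, 6.0, -15.2, 0, 0, 100, 6.0, -15.2, 0, 0]'

```text
clock: 1.77
eef_pos: [506.2, 140.6, 231.1]
tool_rot: [-3.135, -0.003, 0.036]
force: [0.3, 0.4, -0.6]
width: 85.5
gripper_force: 0.0
```

```bash
python3 - <<'E'
from cell import monitor, viewer
import cv2,numpy as np
from h import *
s=monitor.read_state();print(s["eef_pos"].round(1) if hasattr(s["eef_pos"],'round') else s["eef_pos"],s["force"])
m=viewer.camera_model("wrist");p,d=viewer.get_image("wrist")
cv2.imwrite("pics/w1.png",p[:,:,::-1]);np.savez("w1.npz",p=p,d=d,**m)
print(m["R"],-m["R"].T@m["t"])
X,C,U=cloud(p,d,m["mtx"],m["R"],m["t"],(0,0,640,480))
near=(abs(X[:,0]-527)<80)&(abs(X[:,1]-200)<130)
for lo,hi in((23,31),(48,62),(85,125)):
    q=near&(X[:,2]>lo)&(X[:,2]<hi)
    if q.sum()>5: print(lo,hi,q.sum(),rect(X[q]),X[q].mean(0).round(1))
E
```

```text
[506.2 140.6 231.1] [ 0.30105159  0.43172932 -0.60516403]
[[ 0.03514241 -0.99936775 -0.00539596]
 [-0.94764409 -0.03503733  0.31740048]
 [-0.31738887 -0.00604077 -0.94827623]] [588.44547764 143.97089685 372.81853091]
23 31 4152 (array([533.9, 220.3]), array([249. ,  98.6]), 74.7) [557.2 230.3  26.9]
48 62 4793 (array([525.8, 237.1]), array([58.2, 95.8]), 1.5) [528.9 237.3  56.6]
85 125 674 (array([529. , 210.7]), array([21.3, 20.8]), 45.7) [530.1 209.5 110.9]
```

View pics/w1.png

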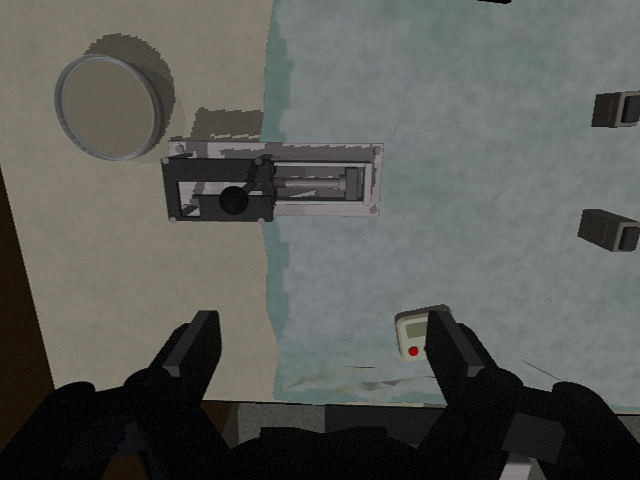

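The wrist view shows the knob at (234,200), the catch plate around (165–273, 157–222), and the track with its closed follower at about (275–380, 160–205). The feed yaw is about 1.4° and the centre line agrees across the views.

Request:
arm_command --series '[100, 1.2, -3.5, 0, 0, 100, 2.3, -6.9, 1.0, 0, 100, 2.3, -6.9, 5.0, 0, 100, 2.3, -6.9, 9.0, 0, 100, 2.3, -6.9, 12.0, 0]'

```text
clock: 2.23
eef_pos: [524.2, 198.7, 108.8]
tool_rot: [3.14, 0.002, 0.024]
force: [-0.3, 0.1, -0.3]
width: 85.3
gripper_force: 0.0
```

Request:
arm_command --series '[60, 0, 0, 1.5, 0, 40, 0, 0, 2.5, 0, 40, 0, 0, 2.5, 0, 40, 0, 0, 2.5, 0, 40, 0, 0, 2.5, 0]'

```text
clock: 2.65
eef_pos: [525.5, 203.4, 87.7]
tool_rot: [-3.137, -0.001, 0.026]
force: [-0.6, 5.4, -2.8]
width: 33.9
gripper_force: 2.3
```

```bash
python3 - <<'E'
from cell import monitor, viewer
import cv2,numpy as np
from h import *
s=monitor.read_state();print(s["eef_pos"],s["force"],s["width"])
m=viewer.camera_model("wrist");p,d=viewer.get_image("wrist")
cv2.imwrite("pics/w2.png",p[:,:,::-1])
E
```

```text
[525.47714533 203.38709806  87.69453596] [-0.60635706  5.41950801 -2.81570791] 33.94887327675809
```

View pics/w2.png

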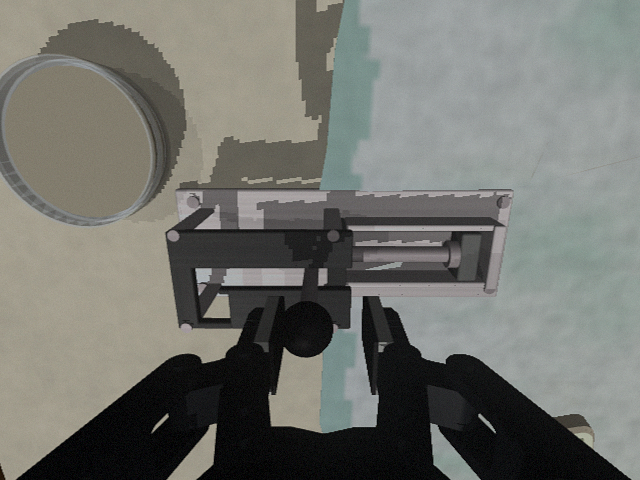

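The ball at (306,330) sits between the pads but nearer the left one, at (270,340). I'll shift about 7 mm toward the ball and close.

Request:
arm_command --series '[40, 0.25, -0.8, 0.2, 0, 40, 0.25, -0.8, 0.2, 0, 10, 0.25, -0.8, 0.2, 0, 0, 0.25, -0.8, 0.2, 0, 0, 0.25, -0.8, 0.2, 0]'

```text
clock: 3.12
eef_pos: [529.2, 210.3, 85.9]
tool_rot: [-3.138, -0.004, 0.025]
force: [-1.1, 5.3, 3.4]
width: 18.9
gripper_force: 58.4
```

Request:
arm_command --series '[0, 0, 0, 0, 0, 0, 0, 0, 0, 0, 0, 0, 0, 0, 0, 0, 0, -0.2, 0, 0, 0, 0, -0.4, 0, 0]'

```text
clock: 3.53
eef_pos: [528.9, 211.0, 85.4]
tool_rot: [3.141, -0.002, 0.024]
force: [0.5, -3.1, 5.8]
width: 19.0
gripper_force: 58.8
```

Request:
arm_command --series '[0, 0, -0.6, 0, 0, 0, 0, -1.2, 0, 0, 0, 0, -1.8, 0, 0, 0, 0, -2.4, 0, 0, 0, 0, -2.4, 0, 0]'

```text
clock: 3.95
eef_pos: [528.3, 234.6, 85.3]
tool_rot: [3.14, -0.002, 0.023]
force: [-0.0, -3.5, 8.1]
width: 18.7
gripper_force: 58.9
```

```bash
python3 - <<'E'
from cell import monitor, viewer
import cv2,numpy as np
s=monitor.read_state();print(s["eef_pos"],s["force"],s["width"])
p,d=viewer.get_image("wrist"); q,_=viewer.get_image("side")
a=cv2.resize(p[150:450,120:520],(533,400)); b=cv2.resize(q[140:290,300:400],(267,400))
cv2.imwrite("pics/w3.png",np.hstack([a,b])[:,:,::-1])
E
```

```text
[528.33250887 234.58219204  85.34206298] [-0.03602645 -3.54982495  8.0877197 ] 18.744571180488386
```

View pics/w3.png

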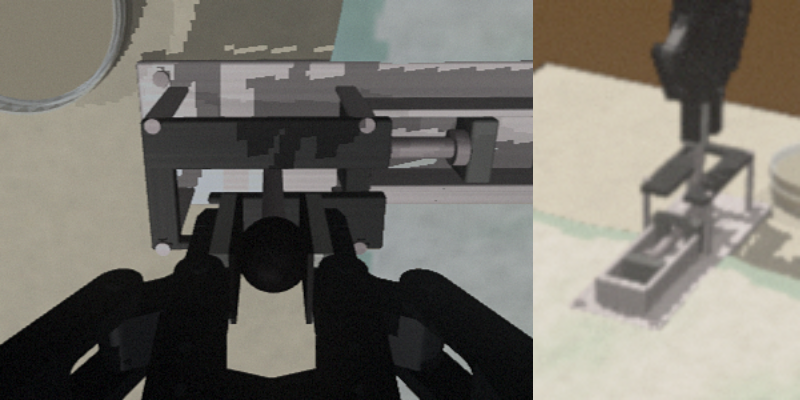

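The wrist crop shows the ball at (272,255), held between the pads. The follower has drawn back and the stem at (273,180) is in the slot, whose rear edge is at about x=178. I'll estimate the slot end from the first wrist depth image.

```bash
python3 - <<'E'
import numpy as np
from h import *
f=dict(np.load("w1.npz"));X,C,U=cloud(f["p"],f["d"],f["mtx"],f["R"],f["t"],(0,0,640,480))
a=np.radians(1.4);ex=np.array([np.sin(a),-np.cos(a)]);ey=np.array([np.cos(a),np.sin(a)])
# knob start as origin
P=X[:,:2]-[528.5,209.5]; x=-(P@ex); y=P@ey   # x: drawn-back direction
q=(X[:,2]>48)&(X[:,2]<62)
for yy in range(-30,28,4):
    s=np.sort(x[q&(abs(y-yy)<1.2)]); 
    if len(s): 
        g=np.where(np.diff(s)>3)[0]; print(yy,s[0].round(1),[(s[i].round(1),s[i+1].round(1)) for i in g],s[-1].round(1))
E
```

```text
-30 -357.9 [(np.float64(-338.0), np.float64(-19.8))] 74.3
-26 -356.8 [(np.float64(-339.8), np.float64(-20.1))] 74.6
-22 -19.9 [(np.float64(10.8), np.float64(18.1)), (np.float64(45.5), np.float64(62.9))] 74.1
-18 -20.1 [(np.float64(4.2), np.float64(25.0)), (np.float64(44.9), np.float64(62.8))] 75.0
-14 -20.1 [(np.float64(1.2), np.float64(26.1)), (np.float64(45.2), np.float64(63.3))] 74.2
-10 -20.3 [(np.float64(0.2), np.float64(27.4)), (np.float64(49.7), np.float64(63.0))] 74.6
-6 -20.1 [(np.float64(1.5), np.float64(26.5)), (np.float64(50.0), np.float64(63.0))] 74.6
-2 -2.2 [(np.float64(-1.2), np.float64(62.9))] 75.3
2 -2.4 [(np.float64(-0.8), np.float64(62.9))] 74.4
6 -19.9 [] 74.7
10 -20.1 [] 74.7
14 -20.2 [] 74.2
18 -20.2 [] 74.9
22 -20.2 [] 75.5
26 -19.8 [] 74.5
```

Request:
arm_command --series '[0, 0, -0.8, 0, 0, 0, 0, -1.6, 0, 0, 0, 0, -2.4, 0, 0, 0, 0, -2.9, 0, 0, 0, 0, -2.9, 0, 0]'

```text
clock: 4.47
eef_pos: [527.6, 262.8, 85.2]
tool_rot: [3.139, -0.001, 0.023]
force: [-0.2, -5.6, 7.5]
width: 18.8
gripper_force: 59.0
```

Request:
arm_command --series '[0, 0, -0.1, 0, 0, 0, 0, -0.2, 0, 0, 0, 0, -0.2, 0, 0, 0, 0, -0.2, 0, 0, 0, 0, -0.2, 0, 0]'

```text
clock: 4.88
eef_pos: [527.7, 263.0, 85.2]
tool_rot: [3.137, -0.001, 0.022]
force: [-0.4, -6.1, 6.9]
width: 18.7
gripper_force: 59.0
```

Request:
arm_command --series '[0, 0, -0.1, 0, 0, 0, 0, -0.2, 0, 0, 0, 0, -0.2, 0, 0, 0, 0, -0.2, 0, 0, 0, 0, -0.2, 0, 0]'

```text
clock: 5.3
eef_pos: [527.7, 265.0, 85.2]
tool_rot: [3.137, -0.001, 0.021]
force: [-0.2, -5.8, 8.7]
width: 18.7
gripper_force: 59.0
```

Request:
arm_command --series '[0, 0, -0.1, 0, 0, 0, 0, -0.2, 0, 0, 0, 0, -0.2, 0, 0, 0, 0, -0.2, 0, 0, 0, 0, -0.2, 0, 0]'

```text
clock: 5.72
eef_pos: [527.6, 266.9, 85.2]
tool_rot: [3.137, -0.001, 0.021]
force: [0.5, -5.8, 7.2]
width: 18.5
gripper_force: 59.0
```

Request:
arm_command --series '[0, 0, -0.1, 0, 0, 0, 0, -0.15, 0, 0, 0, 0, -0.15, 0, 0, 0, 0, -0.15, 0, 0, 0, 0, -0.15, 0, 0]'

```text
clock: 6.13
eef_pos: [527.5, 268.3, 85.2]
tool_rot: [3.137, -0.001, 0.021]
force: [-0.1, -5.1, 7.6]
width: 19.1
gripper_force: 59.0
```

Request:
arm_command --series '[0, 0, -0.05, 0, 0, 0, 0, -0.1, 0, 0, 0, 0, -0.1, 0, 0, 0, 0, -0.1, 0, 0, 0, 0, -0.1, 0, 0]'

```text
clock: 6.55
eef_pos: [527.5, 268.7, 85.2]
tool_rot: [3.136, -0.001, 0.021]
force: [-0.1, -6.4, 8.7]
width: 19.3
gripper_force: 59.0
```

Request:
arm_command --series '[0, 0, -0.05, 0, 0, 0, 0, -0.08, 0, 0, 0, 0, -0.08, 0, 0, 0, 0, -0.08, 0, 0, 0, 0, -0.08, 0, 0]'

```text
clock: 6.97
eef_pos: [527.6, 268.8, 85.1]
tool_rot: [3.136, -0.001, 0.021]
force: [0.4, -8.6, 9.1]
width: 18.9
gripper_force: 59.0
```

The slot end is felt at y≈268.6, where the force rises. I'll back off about 2 mm into the lane and lean along the arc.

Request:
arm_command --series '[0, 0, 0.25, 0, 0, 0, -0.85, 0.3, 0.04, 0, 0, -1.7, 0.3, 0.17, 0, 0, -2.5, 0.3, 0.38, 0, 0, -3.3, 0.3, 0.67, 0]'

```text
clock: 7.38
eef_pos: [494.0, 266.4, 78.6]
tool_rot: [3.137, -0.001, 0.022]
force: [-2.0, -5.8, 11.4]
width: 19.0
gripper_force: 61.3
```

Request:
arm_command --series '[0, -0.2, 0, 0.09, 0, 0, -0.5, 0, 0.23, 0, 0, -0.5, 0, 0.23, 0, 0, -0.5, 0, 0.23, 0, 0, -0.5, 0, 0.23, 0]'

```text
clock: 7.8
eef_pos: [487.5, 266.2, 75.7]
tool_rot: [3.136, 0.003, 0.024]
force: [-2.1, -5.9, 8.3]
width: 18.8
gripper_force: 59.9
```

Request:
arm_command --series '[0, 0.15, 0.2, -0.05, 0, 0, 0.15, 0.4, -0.05, 0, 0, 0.15, 0.6, -0.05, 0, 0, 0.15, 0.75, -0.05, 0, 0, 0.15, 0.75, -0.05, 0]'

```text
clock: 8.22
eef_pos: [488.7, 259.1, 76.1]
tool_rot: [3.136, 0.003, 0.025]
force: [-3.8, -4.2, 7.4]
width: 18.9
gripper_force: 59.9
```

Request:
arm_command --series '[0, 0, 0.1, 0, 0, 0, 0, 0.15, 0, 0, 0, 0, 0.15, 0, 0, 0, 0, 0.15, 0, 0, 0, 0, 0.15, 0, 0]'

```text
clock: 8.63
eef_pos: [488.4, 257.8, 76.0]
tool_rot: [3.136, 0.004, 0.025]
force: [-4.2, -5.1, 7.1]
width: 18.9
gripper_force: 59.9
```

Request:
arm_command --series '[0, 0, 0.1, 0, 0, 0, 0, 0.2, 0, 0, 0, 0, 0.2, 0, 0, 0, 0, 0.2, 0, 0, 0, 0, 0.2, 0, 0]'

```text
clock: 9.05
eef_pos: [488.5, 257.6, 76.1]
tool_rot: [3.139, 0.003, 0.026]
force: [-3.0, -1.9, 6.0]
width: 19.3
gripper_force: 59.7
```

Request:
arm_command --series '[30, 0, 0, 0, 0, 60, 0, 0, 0, 0, 60, 0, 0, 0, 0, 60, 0, 0, -1, 0, 60, 0, 0, -4, 0]'

```text
clock: 9.47
eef_pos: [487.7, 257.7, 113.3]
tool_rot: [3.138, 0.007, 0.024]
force: [-0.4, 0.5, 0.2]
width: 51.1
gripper_force: 0.0
```

Request:
arm_command --series '[60, 0, 2, -3, 0, 60, 0, 4, -6, 0, 60, 0, 8, -6, 0, 60, 0, 12, -6, 0, 60, 0, 16, -6, 0]'

```text
clock: 9.88
eef_pos: [494.4, 98.1, 177.3]
tool_rot: [-3.141, -0.003, 0.025]
force: [-0.6, -1.3, -0.7]
width: 51.4
gripper_force: 0.0
```

```bash
python3 - <<'E'
from cell import monitor, viewer
import cv2,numpy as np
from h import *
s=monitor.read_state();print(s["eef_pos"],s["force"],s["width"])
m=viewer.camera_model("wrist");p,d=viewer.get_image("wrist")
np.savez("w4.npz",p=p,d=d,**m)
b,_=viewer.get_image("side"); b=cv2.resize(b[140:290,300:420],(267,334))
a=cv2.resize(p,(445,334))
cv2.imwrite("pics/w4.png",np.hstack([a,b])[:,:,::-1])
E
```

```text
[494.42718635  98.11418916 177.31965051] [-0.5727677  -1.2762695  -0.66903862] 51.378190665242435
```

View pics/w4.png

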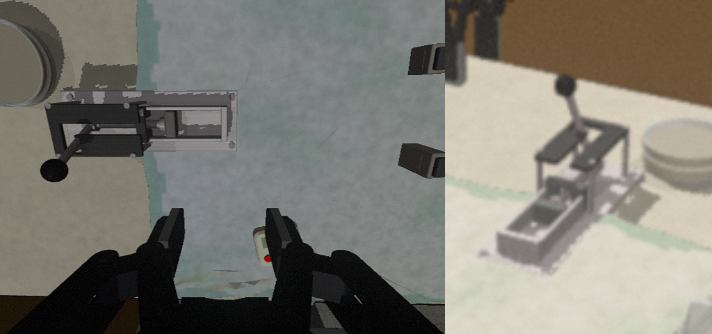

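The handle is parked: the ball at (54,170) leans to −y, the follower at (172,123) is back, and the track is open in front of it. Next I'll measure the track from this image.

```bash
python3 - <<'E'
import numpy as np
from h import *
f=dict(np.load("w4.npz"));X,C,U=cloud(f["p"],f["d"],f["mtx"],f["R"],f["t"],(0,0,640,480))
a=np.radians(1.4);ex=np.array([np.sin(a),-np.cos(a)]);ey=np.array([np.cos(a),np.sin(a)])
P=X[:,:2]-[528.5,209.5]; x=P@ex; y=P@ey
near=(x>0)&(x<150)&(abs(y)<60)
print("base-ish", rect(np.c_[x,y][near&(X[:,2]>3)]))
for lo,hi in((22,32),):
  q=near&(X[:,2]>lo)&(X[:,2]<hi)
  for xx in (62,72,80,90,98):
    s=np.sort(y[q&(abs(x-xx)<2.5)]);g=np.where(np.diff(s)>4)[0];print("x",xx,s[0].round(1),[(s[i].round(1),s[i+1].round(1)) for i in g],s[-1].round(1))
  for yy in(-10,-5,0,5,10):
    s=np.sort(x[q&(abs(y-yy)<1.5)]);g=np.where(np.diff(s)>4)[0];print("y",yy,s[0].round(1),[(s[i].round(1),s[i+1].round(1)) for i in g],s[-1].round(1))
q=near&(X[:,2]>22)&(X[:,2]<32);print(rect(X[q&(x>52)]), np.median(X[q][:,2]))
q=(abs(X[:,0]-493)<30)&(abs(X[:,1]+140)<25)&(X[:,2]>15);print("cart",rect(X[q]),X[q][:,2].max(), rect(X[q&(X[:,2]>56)]))
q=near&(X[:,2]>85);
E
```

```text
base-ish (array([75. , -0.2]), array([150. , 119.6]), 0.0)
x 62 -20.3 [(np.float64(-16.1), np.float64(17.4))] 20.6
x 72 -20.4 [(np.float64(-16.1), np.float64(17.4))] 20.7
x 80 -20.6 [(np.float64(-16.0), np.float64(17.3))] 20.7
x 90 -20.3 [(np.float64(-16.0), np.float64(17.4))] 20.6
x 98 -20.3 [(np.float64(-16.0), np.float64(17.4))] 20.6
y -10 8.4 [(np.float64(10.2), np.float64(15.2)), (np.float64(18.6), np.float64(40.1)), (np.float64(51.5), np.float64(106.0))] 111.7
y -5 0.4 [(np.float64(0.4), np.float64(7.6)), (np.float64(19.5), np.float64(24.4)), (np.float64(51.4), np.float64(106.0))] 111.7
y 0 0.4 [(np.float64(4.3), np.float64(8.8)), (np.float64(51.4), np.float64(106.0))] 111.7
y 5 13.4 [(np.float64(51.4), np.float64(106.1))] 111.7
y 10 14.7 [(np.float64(18.9), np.float64(38.5)), (np.float64(51.7), np.float64(106.1))] 111.7
(array([530.6, 127.6]), array([41.3, 59.7]), 1.6) 25.18381894564949
cart (array([ 495.6, -138.9]), array([30.3, 21.7]), 4.8) 61.27149350009007 (array([ 495.7, -138.2]), array([21.7, 12.1]), 5.6)
```

Request:
arm_command --series '[70, -0.1, 4.1, 0, 0, 70, -0.2, 8.2, 0, 0, 70, -0.3, 12.3, 0, 0, 70, -0.4, 16.4, 0, 0, 70, -0.5, 20.5, 0, 0]'

```text
clock: 10.4
eef_pos: [494.0, -107.3, 176.5]
tool_rot: [3.141, -0.001, 0.025]
force: [0.6, 0.4, 0.3]
width: 59.7
gripper_force: 0.0
```

Request:
arm_command --series '[70, 0, 3.2, 2, 0, 70, 0, 3.2, 6, 0, 70, 0, 3.2, 8, 0, 70, 0, 3.2, 8, 0, 70, 0, 3.2, 8, 0]'

```text
clock: 10.82
eef_pos: [494.4, -137.3, 95.6]
tool_rot: [-3.141, 0.002, 0.024]
force: [0.6, 0.3, 1.1]
width: 59.6
gripper_force: 0.0
```

```bash
python3 - <<'E'
from cell import monitor, viewer
import cv2,numpy as np
from h import *
s=monitor.read_state();print(s["eef_pos"],s["tool_rot"],s["force"],s["width"])
m=viewer.camera_model("wrist");p,d=viewer.get_image("wrist")
X,C,U=cloud(p,d,m["mtx"],m["R"],m["t"],(0,0,640,480))
near=(abs(X[:,0]-493)<30)&(abs(X[:,1]+140)<25)
for lo,hi in((10,57),(49,57),(57.5,65)):
    q=near&(X[:,2]>lo)&(X[:,2]<hi)
    if q.sum()>5: print(q.sum(),rect(X[q]),X[q].min(0).round(1),X[q].max(0).round(1))
E
```

```text
[ 494.39917241 -137.26433715   95.59729762] [-3.14091977e+00  1.80255636e-03  2.43311817e-02] [0.61962751 0.29748344 1.08402996] 59.6497852572749
1579 (array([ 495.2, -140.1]), array([31.3, 20.1]), 2.5) [ 479.4 -150.4   10.1] [ 511.1 -129.5   57. ]
935 (array([ 495.2, -140.1]), array([31.3, 20. ]), 2.4) [ 479.4 -150.4   49.1] [ 510.9 -129.5   57. ]
846 (array([ 495.8, -140.1]), array([22. , 12.7]), 1.2) [ 484.7 -146.6   57.5] [ 506.9 -133.6   60.5]
```

Request:
arm_command --series '[70, 0.1, 0.28, 2, 0, 70, 0.1, 0.28, 4, 0, 70, 0.1, 0.28, 5.5, 0, 60, 0.1, 0.28, 6.5, 0, 50, 0.1, 0.28, 6.5, 0]'

```text
clock: 11.28
eef_pos: [496.1, -139.8, 30.7]
tool_rot: [-3.141, 0.0, 0.025]
force: [-0.4, -0.0, -0.8]
width: 43.4
gripper_force: 0.0
```

Request:
arm_command --series '[30, 0, 0, 0, 0, 0, 0, 0, 0, 0, 0, 0, 0, 0, 0, 0, 0, 0, 0, 0, 0, 0, 0, 0, 0]'

```text
clock: 11.7
eef_pos: [497.1, -140.6, 32.2]
tool_rot: [3.141, -0.003, 0.024]
force: [0.3, 0.6, 7.8]
width: 18.6
gripper_force: 59.6
```

Request:
arm_command --series '[0, 0, 0, -3, 0, 0, 0, 0, -6, 0, 0, 0.5, -3, -8, 0, 0, 1.1, -7, -8, 0, 0, 1.7, -11, -8, 0]'

```text
clock: 12.12
eef_pos: [511.6, -30.2, 113.0]
tool_rot: [3.141, -0.005, 0.02]
force: [-0.4, 0.4, -0.8]
width: 18.7
gripper_force: 59.0
```

Request:
arm_command --series '[0, 0.6, -4, 0, 0, 0, 1.2, -8, 0, 0, 0, 1.8, -12, 0, 0, 0, 2.4, -15.4, 0, 0, 0, 2.4, -15.4, 0, 0]'

```text
clock: 12.53
eef_pos: [531.1, 135.2, 111.4]
tool_rot: [-3.135, -0.003, 0.036]
force: [-0.1, 0.9, -1.0]
width: 19.1
gripper_force: 59.1
```

```bash
cat > look.py <<'E'
from cell import monitor, viewer
import cv2,numpy as np,sys
from h import *
s=monitor.read_state();print(np.round(s["eef_pos"],1),np.round(s["tool_rot"],3),np.round(s["force"],1),s["width"])
a=np.radians(1.4);ex=np.array([np.sin(a),-np.cos(a)]);ey=np.array([np.cos(a),np.sin(a)])
for n in("wrist","top"):
    m=viewer.camera_model(n);p,d=viewer.get_image(n)
    if n=="wrist": cv2.imwrite(sys.argv[1],p[:,:,::-1])
    X,C,U=cloud(p,d,m["mtx"],m["R"],m["t"],(0,0,640,480))
    P=X[:,:2]-[528.5,209.5]; x=P@ex; y=P@ey
    F=np.c_[x,y]
    near=(x>35)&(x<135)&(abs(y)<40)
    q=near&(X[:,2]>22)&(X[:,2]<29); w=q&(abs(y)>14)&(abs(y)<23)&(x>55)&(x<105)
    L=y[w&(y<0)];R=y[w&(y>0)]
    print(n,"walls L",[np.percentile(L,k).round(1) for k in(2,98)] if len(L) else 0,"R",[np.percentile(R,k).round(1) for k in(2,98)] if len(R) else 0)
    zc=float(sys.argv[2]) # cap top height
    for lo,hi in((zc-12,zc-4),(zc-3,zc+4)):
        q=near&(X[:,2]>lo)&(X[:,2]<hi)&(abs(y)<19)
        if q.sum()>5: print(" cart",lo,q.sum(),rect(F[q]),F[q].min(0).round(1),F[q].max(0).round(1))
E
python3 look.py pics/w5.png 141
```

```text
[531.1 135.2 111.4] [-3.135e+00 -3.000e-03  3.600e-02] [-0.1  0.9 -1. ] 19.11825037954324
wrist walls L [np.float64(-20.0), np.float64(-15.9)] R [np.float64(17.0), np.float64(21.0)]
 cart 129.0 2612 (array([73.4, -0.5]), array([46.1, 30.9]), 0.8) [ 50.3 -16. ] [96.4 15.1]
 cart 138.0 1445 (array([73.5,  1. ]), array([46. , 23.9]), 0.5) [ 50.4 -11. ] [96.5 13. ]
top walls L 0 R 0
```

View pics/w5.png

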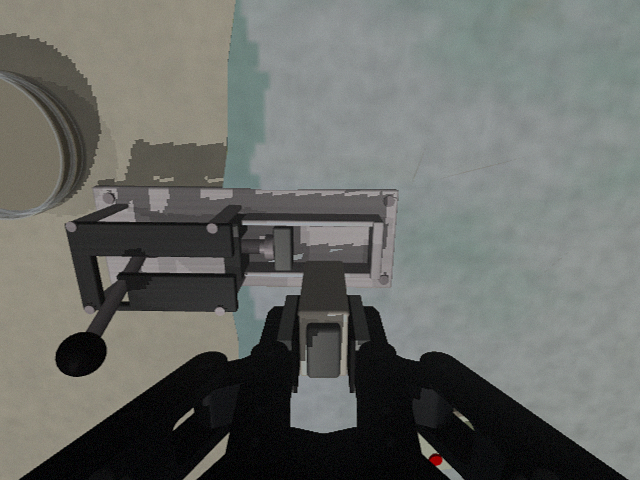

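The held cartridge, with its cap at (323,348), hangs near the track's open stretch, around (295–372, 230–270). The arm was still settling, so I'll hold and re-measure using the bright pixels only.

Request:
arm_command --series '[0, 0, 0, 1, 0, 0, 0, 0, 2, 0, 0, 0, 0, 2.8, 0, 0, 0, 0, 2.8, 0, 0, 0, 0, 2.8, 0]'

```text
clock: 13.05
eef_pos: [529.7, 123.2, 81.8]
tool_rot: [3.141, 0.002, 0.023]
force: [0.6, 0.4, -1.6]
width: 18.7
gripper_force: 59.1
```

```bash
sed -i 's/^    near=.*/    near=(x>35)\&(x<135)\&(abs(y)<40)\&((C.min(1)>55)|(X[:,2]<40))/; s/ zc=float.*/ zc=s["eef_pos"][2]+29/' look.py; python3 look.py pics/w6.png
```

```text
[529.7 123.2  81.8] [3.141e+00 2.000e-03 2.300e-02] [ 0.6  0.4 -1.6] 18.720228109121233
wrist walls L [np.float64(-20.0), np.float64(-15.8)] R [np.float64(17.3), np.float64(21.0)]
 cart 98.81834848143272 1313 (array([91.6, -1.9]), array([30.9, 32.8]), 89.4) [ 75.3 -17.3] [108.1  13.6]
 cart 107.81834848143272 1205 (array([91.8, -2.8]), array([21.3, 31.8]), 87.8) [ 75.6 -13.1] [108.1   8.1]
top walls L 0 R 0
```

Request:
arm_command --series '[0, 0.24, 0, 0.5, 0, 0, 0.24, 0, 1.0, 0, 0, 0.24, 0, 1.0, 0, 0, 0.24, 0, 1.0, 0, 0, 0.24, 0, 1.0, 0]'

```text
clock: 13.57
eef_pos: [532.7, 124.6, 72.8]
tool_rot: [3.142, 0.0, 0.024]
force: [0.5, -0.1, -0.8]
width: 18.8
gripper_force: 59.1
```

```bash
cat >> look.py <<'E'
    z0=s["eef_pos"][2]-30; q=near&(abs(x-85.5)<6)&(X[:,2]>z0-3)&(X[:,2]<z0+48)&(y>9)&(y<20)
    if n=="wrist" and q.sum()>50:
        k=np.polyfit(X[q][:,2]-z0,y[q],1);print("front face y at z0..",k,q.sum(), "res",np.std(y[q]-np.polyval(k,X[q][:,2]-z0)))
        for h in range(0,48,8):
            r=q&(abs(X[:,2]-z0-h)<4); print(h,r.sum(),np.median(y[r]) if r.any() else 0)
E
python3 look.py pics/w7.png
```

```text
[532.7 124.6  72.8] [3.142 0.    0.024] [ 0.5 -0.1 -0.8] 18.84594826478799
wrist walls L [np.float64(-19.3), np.float64(-15.8)] R [np.float64(16.8), np.float64(21.0)]
 cart 89.79021010632073 1310 (array([90.4,  0.8]), array([30. , 32.9]), 89.2) [ 74.1 -14.3] [107.   15.9]
 cart 98.79021010632073 1231 (array([90.6,  0.3]), array([21.2, 32.1]), 88.5) [ 74.4 -10. ] [106.9  11.1]
top walls L 0 R 0
```

Request:
arm_command --series '[0, 0, 0, 0.6, 0, 0, 0, 0, 1.2, 0, 0, 0, 0, 1.8, 0, 0, 0, 0, 2.2, 0, 0, 0, 0, 2.2, 0]'

```text
clock: 14.08
eef_pos: [531.9, 124.3, 49.5]
tool_rot: [3.141, 0.002, 0.024]
force: [-0.3, 0.5, -1.1]
width: 18.8
gripper_force: 59.1
```

Request:
arm_command --series '[0, 0, 0, 0.3, 0, 0, 0, 0, 0.6, 0, 0, 0, 0, 0.8, 0, 0, 0, 0, 0.95, 0, 0, 0, 0, 0.95, 0]'

```text
clock: 14.5
eef_pos: [532.7, 124.5, 41.1]
tool_rot: [3.142, 0.0, 0.024]
force: [0.5, 0.0, -0.7]
width: 18.9
gripper_force: 59.1
```

Request:
arm_command --series '[0, 0, 0, 0.1, 0, 0, 0, 0, 0.2, 0, 0, 0, 0, 0.25, 0, 0, 0, 0, 0.25, 0, 0, 0, 0, 0.25, 0]'

```text
clock: 14.92
eef_pos: [532.8, 124.5, 38.9]
tool_rot: [-3.142, -0.0, 0.024]
force: [-0.3, 0.2, -0.6]
width: 19.1
gripper_force: 59.1
```

Request:
arm_command --series '[0, 0, 0, 0.1, 0, 0, 0, 0, 0.15, 0, 0, 0, 0, 0.15, 0, 0, 0, 0, 0.15, 0, 0, 0, 0, 0.15, 0]'

```text
clock: 15.33
eef_pos: [533.0, 124.5, 38.2]
tool_rot: [-3.141, -0.001, 0.024]
force: [-1.9, 0.2, 7.4]
width: 18.6
gripper_force: 60.3
```

Request:
arm_command --series '[30, 0, 0, 0, 0, 50, 0, 0, 0, 0, 50, 0, 0, 0, 0, 50, 0, 0, -1, 0, 50, 0, 0, -4, 0]'

```text
clock: 15.75
eef_pos: [530.0, 123.9, 74.9]
tool_rot: [3.14, 0.007, 0.024]
force: [-0.6, -0.4, 0.3]
width: 42.4
gripper_force: 0.0
```

Request:
arm_command --series '[60, 0, 0, -4, 0, 60, -1.3, -4, -6, 0, 60, -2.6, -7, -6, 0, 60, -3.2, -8, -6, 0, 60, -3.2, -8, -6, 0]'

```text
clock: 16.17
eef_pos: [496.7, 208.5, 138.3]
tool_rot: [-3.139, 0.0, 0.032]
force: [-0.3, 0.6, 0.1]
width: 50.9
gripper_force: 0.0
```

```bash
python3 - <<'E'
from cell import monitor, viewer
import cv2,numpy as np
from h import *
s=monitor.read_state();print(np.round(s["eef_pos"],1),np.round(s["force"],1),s["width"])
m=viewer.camera_model("wrist");p,d=viewer.get_image("wrist"); b,_=viewer.get_image("side")
cv2.imwrite("pics/w8.png",np.hstack([cv2.resize(p,(445,334)),cv2.resize(b[140:290,300:420],(267,334))])[:,:,::-1])
X,C,U=cloud(p,d,m["mtx"],m["R"],m["t"],(0,0,640,480))
a=np.radians(1.4);ex=np.array([np.sin(a),-np.cos(a)]);ey=np.array([np.cos(a),np.sin(a)])
P=X[:,:2]-[528.5,209.5];F=np.c_[P@ex,P@ey]
for lo,hi in((56,62.5),(63,70)):
    q=(F[:,0]>60)&(F[:,0]<104)&(abs(F[:,1])<25)&(X[:,2]>lo)&(X[:,2]<hi); print(q.sum(),rect(F[q]) if q.sum()>5 else 0)
q=(C.max(1)<60)&(X[:,2]>80)&(abs(X[:,0]-490)<35)&(abs(X[:,1]-257)<30)&(X[:,2]<112);print("knob",q.sum(),rect(X[q]) if q.sum()>5 else 0, X[q].max(0))
E
```

```text
[496.7 208.5 138.3] [-0.3  0.6  0.1] 50.93640069855525
751 (array([84.1,  1.1]), array([20.4, 29.7]), 0.4)
752 (array([84.1,  1. ]), array([13.4, 22.2]), 0.1)
knob 1370 (array([497.4, 257.8]), array([20.4, 20.1]), 41.7) [507.63098048 268.66976484 110.13704343]
```

View pics/w8.png

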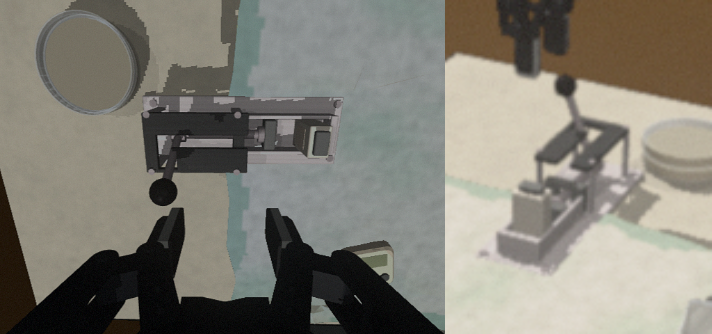

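The cartridge stands upright in the track, with its cap at (321,139), between the parked follower and the end stop. The knob, at (163,191), is still parked. I'll regrasp the knob.

Request:
arm_command --series '[70, 0, -2.7, 0, 0, 70, 0, -5.3, 0, 0, 70, 0, -5.3, 1, 0, 70, 0, -5.3, 2, 0, 70, 0, -5.3, 2, 0]'

```text
clock: 16.68
eef_pos: [496.8, 254.0, 115.1]
tool_rot: [3.138, 0.003, 0.022]
force: [-1.2, -0.8, 0.0]
width: 59.5
gripper_force: 0.0
```

Request:
arm_command --series '[70, 0, -0.4, 1.5, 0, 70, 0, -0.4, 3.0, 0, 60, 0, -0.4, 3.5, 0, 40, 0, -0.4, 3.5, 0, 30, 0, -0.4, 3.5, 0]'

```text
clock: 17.1
eef_pos: [497.8, 259.2, 82.3]
tool_rot: [3.141, 0.0, 0.022]
force: [1.4, 0.4, -0.1]
width: 28.3
gripper_force: 0.0
```

Request:
arm_command --series '[0, 0, 0, 0, 0, 0, 0, 0, 0, 0, 0, 0, 0, 0, 0, 0, 0, 0, 0, 0, 0, 0, 0, 0, 0]'

```text
clock: 17.52
eef_pos: [497.7, 258.4, 82.7]
tool_rot: [3.139, 0.0, 0.023]
force: [-0.3, -5.9, -0.4]
width: 18.5
gripper_force: 58.5
```

Request:
arm_command --series '[0, 0, -0.3, 0, 0, 0, 0, -0.6, 0, 0, 0, 0, -0.8, 0, 0, 0, 0, -0.8, 0, 0, 0, 0, -0.8, 0, 0]'

```text
clock: 17.93
eef_pos: [497.5, 266.5, 82.7]
tool_rot: [3.139, 0.0, 0.023]
force: [-0.1, -5.5, -1.0]
width: 18.6
gripper_force: 58.7
```

Request:
arm_command --series '[0, 0.7, 0, -0.23, 0, 0, 1.45, 0, -0.41, 0, 0, 2.2, 0, -0.52, 0, 0, 3.0, 0, -0.56, 0, 0, 3.0, 0, -0.56, 0]'

```text
clock: 18.35
eef_pos: [529.7, 268.1, 88.7]
tool_rot: [3.141, -0.003, 0.022]
force: [0.9, 0.6, -0.0]
width: 2.7
gripper_force: 0.0
```

The grip slipped off the ball, so I'll look at once.

```bash
python3 - <<'E'
from cell import monitor, viewer
import cv2,numpy as np
s=monitor.read_state();print(np.round(s["eef_pos"],1),np.round(s["force"],1),s["width"])
p,d=viewer.get_image("wrist"); b,_=viewer.get_image("side")
m=viewer.camera_model("wrist");np.savez("w9.npz",p=p,d=d,**m)
cv2.imwrite("pics/w9.png",np.hstack([cv2.resize(p,(445,334)),cv2.resize(b[140:290,300:420],(267,334))])[:,:,::-1])
E
```

```text
[529.7 268.1  88.7] [ 0.9  0.6 -0. ] 2.7266902632410153
```

View pics/w9.png

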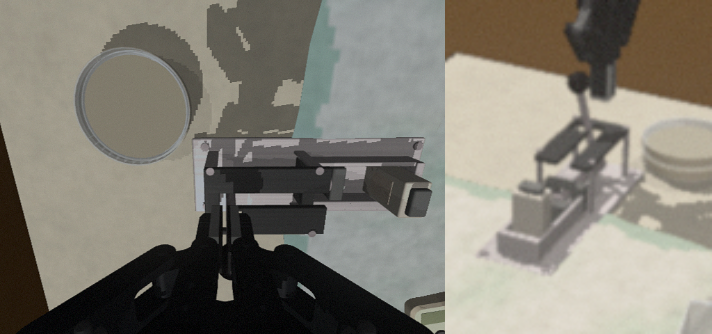

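The side view shows the ball still leaning at (578,85) beside the fingers, and the follower is still back, so nothing snapped. I'll rise, look again and fit the ball.

Request:
arm_command --series '[0, 0, 0, -3, 0, 40, 0, 0, -5, 0, 70, -1.5, 1.5, -5, 0, 70, -3.0, 3.0, -5, 0, 70, -3.0, 3.0, -5, 0]'

```text
clock: 18.87
eef_pos: [494.5, 236.4, 138.5]
tool_rot: [3.14, 0.004, 0.023]
force: [-0.7, -1.2, -1.1]
width: 48.5
gripper_force: 0.0
```

```bash
cat > ball.py <<'E'
from cell import monitor, viewer
import numpy as np
from scipy.optimize import least_squares
from h import *
s=monitor.read_state();print(np.round(s["eef_pos"],1),np.round(s["force"],1),s["width"])
m=viewer.camera_model("wrist");p,d=viewer.get_image("wrist");np.savez("wb.npz",p=p,d=d,**m)
X,C,U=cloud(p,d,m["mtx"],m["R"],m["t"],(0,0,640,480))
q=(C.max(1)<70)&(X[:,2]>88)&(X[:,2]<120)&(abs(X[:,0]-505)<50)&(X[:,1]>100)&(X[:,1]<290)
B=X[q]; print(q.sum(),rect(B))
c=np.median(B,0)-[0,0,6]
for _ in range(3):
    r=least_squares(lambda c:np.linalg.norm(B-c,axis=1)-11,c,loss="soft_l1");c=r.x
    B=B[abs(np.linalg.norm(B-c,axis=1)-11)<3]
print("ball",c.round(1),len(B),np.std(np.linalg.norm(B-c,axis=1)), "lean",np.arccos((c[2]-20)/85),np.arcsin((528.0-c[0])/85))
a=np.radians(1.4);ex=np.array([np.sin(a),-np.cos(a)]);ey=np.array([np.cos(a),np.sin(a)])
P=X[:,:2]-[528.5,209.5];F=np.c_[P@ex,P@ey]
q=(abs(F[:,1])<12)&(X[:,2]>23)&(X[:,2]<30)&(F[:,0]>25)&(F[:,0]<70)
print("follower face draw",101-np.percentile(F[q][:,0],99) if q.any() else None)
E
python3 ball.py
```

```text
[494.5 236.4 138.5] [-0.7 -1.2 -1.1] 48.522144004413136
1225 (array([497.3, 258.4]), array([20.4, 20.8]), 38.6)
ball [496.1 258.5  97.9] 1225 0.4741498884219655 lean 0.41165869952110223 0.38466212326968063
follower face draw 50.34029481507471
```

Request:
arm_command --series '[70, 0, -1.0, 0, 0, 70, 0, -2.2, 1, 0, 70, 0, -2.2, 2.5, 0, 70, 0, -2.2, 2.5, 0, 70, 0, -2.2, 2.5, 0]'

```text
clock: 19.33
eef_pos: [496.7, 262.2, 111.6]
tool_rot: [3.141, 0.002, 0.026]
force: [-0.0, -0.6, 0.0]
width: 59.3
gripper_force: 0.0
```

Request:
arm_command --series '[70, -0.1, 0.2, 1.2, 0, 70, -0.1, 0.2, 2.5, 0, 60, -0.1, 0.2, 3.7, 0, 50, -0.1, 0.2, 3.7, 0, 40, -0.1, 0.2, 3.7, 0]'

```text
clock: 19.75
eef_pos: [496.6, 258.9, 75.8]
tool_rot: [3.141, 0.0, 0.024]
force: [0.4, 0.4, 0.5]
width: 35.1
gripper_force: 0.0
```

Request:
arm_command --series '[0, 0, 0, 0.1, 0, 0, 0, 0, 0.1, 0, 0, 0, 0, 0.1, 0, 0, 0, 0, 0.1, 0, 0, 0, 0, 0.1, 0]'

```text
clock: 20.17
eef_pos: [496.6, 258.1, 75.5]
tool_rot: [3.141, -0.0, 0.024]
force: [-2.5, -3.1, 5.0]
width: 18.8
gripper_force: 58.6
```

Request:
arm_command --series '[0, 0, -0.3, 0, 0, 0, 0, -0.6, 0, 0, 0, 0, -0.85, 0, 0, 0, 0, -0.85, 0, 0, 0, 0, -0.85, 0, 0]'

```text
clock: 20.58
eef_pos: [496.0, 265.7, 75.3]
tool_rot: [3.14, 0.001, 0.023]
force: [-2.4, -6.0, 5.4]
width: 18.8
gripper_force: 58.8
```

Request:
arm_command --series '[0, 0.4, 0, -0.15, 0, 0, 0.8, 0, -0.28, 0, 0, 1.2, 0, -0.38, 0, 0, 1.5, 0, -0.44, 0, 0, 1.5, 0, -0.44, 0]'

```text
clock: 21.0
eef_pos: [510.5, 265.6, 79.3]
tool_rot: [3.139, 0.003, 0.024]
force: [-2.3, -5.7, 3.9]
width: 18.8
gripper_force: 58.9
```

Request:
arm_command --series '[0, 0.3, 0, -0.06, 0, 0, 0.7, 0, -0.12, 0, 0, 1.1, 0, -0.15, 0, 0, 1.4, 0, -0.17, 0, 0, 1.4, 0, -0.17, 0]'

```text
clock: 21.42
eef_pos: [526.7, 267.1, 81.0]
tool_rot: [3.141, -0.002, 0.023]
force: [0.7, -0.2, 0.3]
width: 2.7
gripper_force: 0.0
```

Request:
arm_command --series '[0, 0, 0, -3, 0, 40, 0, 0, -6, 0, 70, -1.5, 1.5, -6, 0, 70, -3.0, 3.0, -6, 0, 70, -3.0, 3.0, -6, 0]'

```text
clock: 21.83
eef_pos: [493.2, 235.0, 141.5]
tool_rot: [3.141, 0.003, 0.023]
force: [-1.5, -0.4, -0.1]
width: 48.3
gripper_force: 0.0
```

```bash
python3 ball.py; python3 - <<'E'
import numpy as np,cv2
f=np.load("wb.npz");p=f["p"];cv2.imwrite("pics/w10.png",p[:,:,::-1])
E
```

```text
[493.2 235.  141.5] [-1.5 -0.4 -0.1] 48.306911194942174
1197 (array([497. , 258.4]), array([20.5, 20.4]), 41.2)
ball [495.9 258.5  97.8] 1197 0.4514239756812599 lean 0.4143784690425481 0.3868627640637057
follower face draw 50.17250553423916
```

View pics/w10.png

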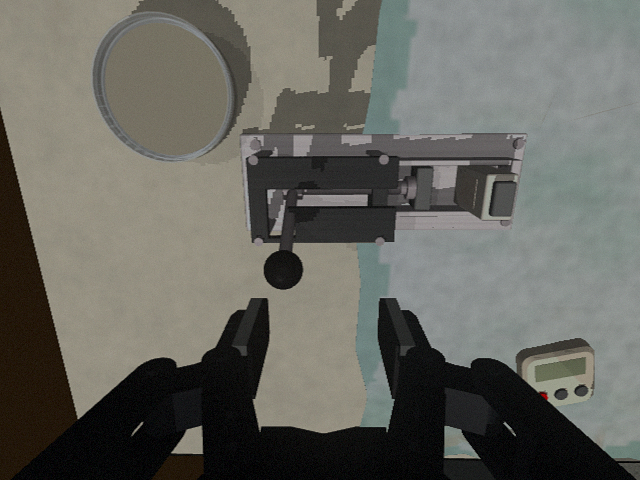

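The ball at (283,270) is back in its parked place and the cartridge stands at (490,195). Side force depends on pad friction alone, which isn't enough. I'll regrasp with the tool turned about 30°, so one pad pushes both back and toward upright.

Request:
arm_command --series '[75, 0, -0.5, 0, 6.5, 75, 0, -1.2, 0, 13, 75, 0, -1.8, 0, 19.5, 75, 0, -2.2, 0, 26, 75, 0, -2.2, 0, 31.4]'

```text
clock: 22.3
eef_pos: [496.0, 262.4, 140.9]
tool_rot: [-3.139, 0.0, -0.526]
force: [0.5, -0.3, -0.4]
width: 64.1
gripper_force: 0.0
```

Request:
arm_command --series '[75, 0, 0, 1.5, 0, 75, 0, 0, 2.5, 0, 75, 0, 0, 2.5, 0, 75, 0, 0, 2.5, 0, 75, 0, 0, 2.5, 0]'

```text
clock: 22.72
eef_pos: [495.9, 259.5, 116.1]
tool_rot: [-3.141, -0.0, -0.523]
force: [-0.8, 0.5, -0.1]
width: 63.9
gripper_force: 0.0
```

Request:
arm_command --series '[75, 0.4, 0.07, 1.5, 0, 75, 0.4, 0.07, 3.0, 0, 60, 0.4, 0.07, 3.8, 0, 40, 0.4, 0.07, 3.8, 0, 30, 0.4, 0.07, 3.8, 0]'

```text
clock: 23.13
eef_pos: [498.7, 256.6, 78.1]
tool_rot: [3.142, 0.0, -0.524]
force: [0.1, 1.1, -0.1]
width: 28.5
gripper_force: 0.0
```

Request:
arm_command --series '[10, 0, 0, 0, 0, 0, 0, 0, 0, 0, 0, 0, 0, 0, 0, 0, 0, 0, 0, 0, 0, 0, 0, 0, 0]'

```text
clock: 23.55
eef_pos: [498.7, 256.3, 78.6]
tool_rot: [-3.141, -0.0, -0.524]
force: [-1.0, -2.7, 3.6]
width: 18.8
gripper_force: 58.8
```

Request:
arm_command --series '[0, -0.14, -0.25, 0, 0, 0, -0.28, -0.5, 0, 0, 0, -0.42, -0.74, 0, 0, 0, -0.42, -0.74, 0, 0, 0, -0.42, -0.74, 0, 0]'

```text
clock: 23.97
eef_pos: [498.5, 263.7, 78.4]
tool_rot: [3.14, -0.0, -0.524]
force: [-2.4, -5.8, 6.4]
width: 18.8
gripper_force: 59.0
```

```bash
cat > ball2.py <<'E'
from cell import monitor, viewer
import numpy as np
from scipy.optimize import least_squares
from h import *
s=monitor.read_state();e=np.array(s["eef_pos"]);print(e.round(1),np.round(s["force"],1),s["width"])
yaw=s["tool_rot"][2];ty=np.array([np.sin(yaw),-np.cos(yaw)]);tx=np.array([np.cos(yaw),np.sin(yaw)])
m=viewer.camera_model("wrist");p,d=viewer.get_image("wrist")
X,C,U=cloud(p,d,m["mtx"],m["R"],m["t"],(0,0,640,480))
P=X[:,:2]-e[:2]
B=X[(abs(P@ty)<7)&(abs(P@tx)<28)&(X[:,2]>90)&(X[:,2]<122)]
c=np.r_[e[:2],98.]
for _ in range(4):
    c=least_squares(lambda c:np.linalg.norm(B-c,axis=1)-11,c,loss="soft_l1").x
    B=B[abs(np.linalg.norm(B-c,axis=1)-11)<3]
print("ball",c.round(1),len(B),"rel tool x,y",((c[:2]-e[:2])@tx).round(1),((c[:2]-e[:2])@ty).round(1),"lean",np.arcsin((527.8-c[0])/85).round(3))
E
python3 ball2.py
```

```text
[498.5 263.7  78.4] [-2.4 -5.8  6.4] 18.810855383737582
ball [495.7 265.6  97.8] 1961 rel tool x,y -3.5 -0.3 lean 0.388
```

Request:
arm_command --series '[0, 0.35, -0.2, -0.13, 0, 0, 0.7, -0.4, -0.24, 0, 0, 1.04, -0.6, -0.34, 0, 0, 1.04, -0.6, -0.34, 0, 0, 1.04, -0.6, -0.34, 0]'

```text
clock: 24.43
eef_pos: [506.9, 262.7, 81.1]
tool_rot: [3.134, 0.005, -0.524]
force: [-7.6, -6.4, 8.9]
width: 18.8
gripper_force: 59.3
```

```bash
python3 ball2.py
```

```text
[506.9 262.7  81.1] [-7.6 -6.4  8.9] 18.792766045076757
ball [503.9 264.9 100.5] 1955 rel tool x,y -3.7 -0.4 lean 0.285
```

Request:
arm_command --series '[0, -0.05, -0.1, 0, 0, 0, -0.1, -0.19, 0, 0, 0, -0.1, -0.19, 0, 0, 0, -0.1, -0.19, 0, 0, 0, -0.1, -0.19, 0, 0]'

```text
clock: 24.9
eef_pos: [506.7, 264.9, 81.1]
tool_rot: [3.134, 0.005, -0.524]
force: [-8.2, -5.6, 9.1]
width: 18.7
gripper_force: 59.3
```

```bash
python3 ball2.py
```

```text
[506.7 264.9  81.1] [-8.2 -5.6  9.1] 18.668221385786214
ball [503.7 267.2 100.6] 1954 rel tool x,y -3.7 -0.5 lean 0.287
```

Request:
arm_command --series '[10, -0.1, -0.15, -0.05, 0, 20, -0.15, -0.25, -0.1, 0, 27, -0.15, -0.25, -0.1, 0, 27, -0.15, -0.25, -0.1, 0, 27, -0.15, -0.25, -0.1, 0]'

```text
clock: 25.37
eef_pos: [510.7, 267.8, 82.2]
tool_rot: [3.139, -0.001, -0.525]
force: [-0.7, -6.2, 1.0]
width: 23.0
gripper_force: 2.8
```

```bash
python3 ball2.py
```

```text
[510.7 267.8  82.2] [-0.7 -6.2  1. ] 23.011832187746908
ball [508.6 268.6 101.8] 1970 rel tool x,y -2.2 0.3 lean 0.227
```

Request:
arm_command --series '[27, 0.4, -0.17, -0.1, 0, 27, 0.8, -0.34, -0.17, 0, 27, 1.2, -0.51, -0.22, 0, 27, 1.5, -0.64, -0.25, 0, 27, 1.5, -0.64, -0.25, 0]'

```text
clock: 25.83
eef_pos: [527.1, 265.7, 84.6]
tool_rot: [3.138, -0.001, -0.526]
force: [-0.7, -6.4, 1.5]
width: 23.2
gripper_force: 2.5
```

```bash
python3 ball2.py
```

```text
[527.1 265.7  84.6] [-0.7 -6.4  1.5] 23.24815449369428
ball [526.9 265.6 103.8] 1948 rel tool x,y -0.1 0.2 lean 0.01
```

Request:
arm_command --series '[27, 0.3, 0.5, 0, 0, 27, 0.6, 1.0, 0, 0, 27, 0.9, 1.5, 0, 0, 27, 1.2, 2.0, 0, 0, 27, 1.2, 2.0, 0, 0]'

```text
clock: 26.3
eef_pos: [527.6, 242.2, 84.8]
tool_rot: [3.14, -0.001, -0.526]
force: [0.1, -4.6, -0.3]
width: 22.8
gripper_force: 2.0
```

Request:
arm_command --series '[27, 0.14, 0.22, 0, 0, 27, 0.28, 0.44, 0, 0, 27, 0.42, 0.66, 0, 0, 27, 0.56, 0.88, 0, 0, 27, 0.65, 1.05, 0, 0]'

```text
clock: 26.72
eef_pos: [527.8, 232.4, 85.0]
tool_rot: [-3.141, -0.0, -0.524]
force: [0.4, -3.2, -1.3]
width: 23.1
gripper_force: 1.3
```

Request:
arm_command --series '[27, 0.08, 0.13, 0, 0, 27, 0.16, 0.26, 0, 0, 27, 0.24, 0.39, 0, 0, 27, 0.24, 0.39, 0, 0, 27, 0.24, 0.39, 0, 0]'

```text
clock: 27.13
eef_pos: [527.8, 227.7, 84.9]
tool_rot: [3.141, -0.0, -0.524]
force: [0.7, -4.2, -1.6]
width: 23.0
gripper_force: 1.7
```

```bash
python3 ball2.py; cat > cart.py <<'E'
from cell import viewer
import numpy as np
from h import *
m=viewer.camera_model("wrist");p,d=viewer.get_image("wrist")
X,C,U=cloud(p,d,m["mtx"],m["R"],m["t"],(0,0,640,480))
a=np.radians(1.4);ex=np.array([np.sin(a),-np.cos(a)]);ey=np.array([np.cos(a),np.sin(a)])
P=X[:,:2]-[528.5,209.5];F=np.c_[P@ex,P@ey]
for lo,hi in((55,62),(63,70)):
    q=(F[:,0]>60)&(F[:,0]<115)&(abs(F[:,1])<25)&(X[:,2]>lo)&(X[:,2]<hi); print("cart",q.sum(),rect(F[q]) if q.sum()>5 else 0)
q=(abs(F[:,1])<12)&(X[:,2]>22)&(X[:,2]<31)&(F[:,0]>25)&(F[:,0]<104)
print("follower face x",np.percentile(F[q][:,0],99) if q.any() else None)
E
python3 cart.py
```

```text
[527.8 227.7  84.9] [ 0.7 -4.2 -1.6] 23.021010142562126
ball [528.  227.6 103.8] 1971 rel tool x,y 0.2 0.1 lean -0.002
cart 1467 (array([92.6,  0.9]), array([30.6, 20.5]), 89.5)
cart 1453 (array([92.8,  0.9]), array([13.6, 22.4]), 1.1)
follower face x 82.92809587050516
```

Request:
arm_command --series '[27, 0.05, 0.09, 0, 0, 27, 0.1, 0.17, 0, 0, 27, 0.15, 0.26, 0, 0, 27, 0.2, 0.35, 0, 0, 27, 0.25, 0.43, 0, 0]'

```text
clock: 27.65
eef_pos: [528.0, 224.3, 85.2]
tool_rot: [-3.14, 0.0, -0.523]
force: [0.4, 0.5, -0.3]
width: 23.1
gripper_force: 0.0
```

Request:
arm_command --series '[27, 0.02, 0.04, 0, 0, 27, 0.05, 0.09, 0, 0, 27, 0.05, 0.09, 0, 0, 27, 0.05, 0.09, 0, 0, 27, 0.05, 0.09, 0, 0]'

```text
clock: 28.07
eef_pos: [528.0, 223.2, 85.2]
tool_rot: [-3.14, 0.0, -0.523]
force: [0.0, 3.1, 1.1]
width: 23.4
gripper_force: 1.6
```

```bash
python3 ball2.py; python3 cart.py
```

```text
[528.  223.2  85.2] [0.  3.1 1.1] 23.39204878909771
ball [528.  225.6 103.8] 1886 rel tool x,y -1.1 -2.1 lean -0.003
cart 1453 (array([94.8,  1.1]), array([20.4, 30.5]), 0.6)
cart 1428 (array([94.7,  1. ]), array([22.4, 13.6]), 88.5)
follower face x 85.0666587561617
```

Request:
arm_command --series '[27, -0.11, -0.19, 0, 0, 50, -0.11, -0.19, 0, 0, 70, -0.11, -0.19, 0, 0, 70, -0.11, -0.19, 0, 0, 70, -0.11, -0.19, -1, 0]'

```text
clock: 28.58
eef_pos: [526.5, 222.8, 93.6]
tool_rot: [3.138, 0.002, -0.524]
force: [0.2, -0.4, -0.5]
width: 59.8
gripper_force: 0.0
```

Request:
arm_command --series '[70, 0, 0, -3, 0, 70, 0, 0, -6, 0, 70, -1.5, 0, -9, 0, 70, -3.5, 0, -10, 0, 70, -5, 0, -10, 0]'

```text
clock: 29.0
eef_pos: [485.6, 250.0, 198.7]
tool_rot: [-3.136, -0.003, -0.525]
force: [0.6, 0.2, -0.8]
width: 59.8
gripper_force: 0.0
```

Request:
arm_command --series '[70, 0, 0, 0, 0, 70, 0, 0, 0, 0, 70, 0, 0, 0, 0, 70, 0, 0, 0, 0, 70, 0, 0, 0, 0]'

```text
clock: 29.42
eef_pos: [485.2, 248.1, 194.5]
tool_rot: [3.141, -0.0, -0.525]
force: [0.5, -0.0, -0.2]
width: 60.0
gripper_force: 0.0
```

```bash
sed -i 's/X\[:,0\]-505/X[:,0]-525/' ball.py; python3 ball.py; python3 cart.py
```

```text
[485.2 248.1 194.5] [ 0.5 -0.  -0.2] 60.02129406124415
918 (array([528.2, 225.2]), array([20.9, 21. ]), 12.6)
ball [527.9 225.3 103.8] 918 0.4699032500942308 lean 0.17074833892518837 0.0010161204458632481
follower face draw 31.20795848197237
cart 673 (array([95. ,  0.6]), array([30.1, 20.5]), 89.6)
cart 638 (array([94.9,  0.6]), array([22. , 13.3]), 89.9)
follower face x 85.25393990678006
```

```bash
python3 -c "
from cell import workorder
print(workorder.finish_job())"
```

```text
the job is handed in; nothing more can be done
None
```

The tall cartridge is in the track, clamped upright against the end stop with the handle upright; the job is handed in at about 30 s, with no verdict shown. On the way, the grip slipped off the ball twice during unhooking, and both times the handle settled back into its notch.

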